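Tea tin from behind the jars

TASK

Get the green tea tin out for the table: leave it where it is until you have first cleared all three lidded jars off the board, one after another, onto the round grey tray. Then stand the tin in the middle of the cork coaster, and only after that put each jar back, centred on the pad of its own colour. Keep jars and tin upright and do not shift the blue mug.

Things in the scene. Friction and masses are not known exactly. Their poses are not given: they have to be found in the camera images.
- jar_red: White ceramic storage jar with a red lid and a red band near its foot: a plain upright cylinder, 54 mm in diameter and 125 mm tall (the lid is the top 21 mm, the same diameter, fixed on), 0.25 to 0.5 kg. Origin: centre of its underside, z up. At the start it stands centred on the red pad.
- pad_red: The red jar's place: a flat red disc, 68 mm in diameter and 3 mm thick, fixed on the light wooden board (board 210 mm square, its top 10 mm above the table). Origin: centre of its underside, its jar stands 3 mm above this. The three pads lie 70 mm from the tin's starting place, left, right and on the robot's side, in any order of colours.
- jar_blue: White ceramic storage jar with a blue lid and a blue band near its foot: a plain upright cylinder, 54 mm in diameter and 125 mm tall (the lid is the top 21 mm, the same diameter, fixed on), 0.25 to 0.5 kg. Origin: centre of its underside, z up. At the start it stands centred on the blue pad.
- pad_blue: The blue jar's place: a flat blue disc, 68 mm in diameter and 3 mm thick, fixed on the light wooden board (board 210 mm square, its top 10 mm above the table). Origin: centre of its underside, its jar stands 3 mm above this. The three pads lie 70 mm from the tin's starting place, left, right and on the robot's side, in any order of colours.
- jar_yellow: White ceramic storage jar with a yellow lid and a yellow band near its foot: a plain upright cylinder, 54 mm in diameter and 125 mm tall (the lid is the top 21 mm, the same diameter, fixed on), 0.25 to 0.5 kg. Origin: centre of its underside, z up. At the start it stands centred on the yellow pad.
- pad_yellow: The yellow jar's place: a flat yellow disc, 68 mm in diameter and 3 mm thick, fixed on the light wooden board (board 210 mm square, its top 10 mm above the table). Origin: centre of its underside, its jar stands 3 mm above this. The three pads lie 70 mm from the tin's starting place, left, right and on the robot's side, in any order of colours.
- tin: Tea tin: a green upright cylinder with a brass-coloured lid, 56 mm in diameter and 50 mm tall in all, about 0.15 kg. Origin: centre of its underside, z up. At the start it stands on the board in the midst of the three taller jars, 15 mm from each; a salt and a pepper shaker (32 mm wide, 54 mm tall) stand some 82 mm behind it and 50 mm to either side.
- tray: Round grey serving tray, 220 mm in diameter, fixed; its floor is 4 mm thick and its rim, 4 mm wide, rises 10 mm above the table. Empty at the start, it takes the three jars side by side. To the left or to the right of the board. Origin: centre of its underside, on the table.
- coaster: Round cork coaster with a green ring printed on it, 92 mm in diameter and 4 mm thick, fixed on the table on the other side of the board from the tray. Origin: centre of its underside, on the table. The tin belongs at its centre.
- mug: Blue mug, 76 mm in diameter and 88 mm tall, with a handle, loose; stands about 120 mm beyond the coaster, seen from the robot. Not to be moved. Origin: centre of its underside.
There are look-alikes about, which are no part of the job. What is shaped like the jar_blue but orange is not meant. Of the things shaped like the coaster, the cork one is meant.

How it is judged (in metres and radians):
On the way, in this order (a step that is already met when the one before it is completed fails the run):
1. all three jars stand upright and released on the tray, while the tin is still in its starting place (horizontal distance between each of jar_red, jar_blue, jar_yellow and tray below 0.088 m and z of each of jar_red, jar_blue, jar_yellow in the frame of tray below 0.012 m and angle between each of jar_red, jar_blue, jar_yellow's own z axis and vertical below 0.12 rad and linear speed of each of jar_red, jar_blue, jar_yellow below 0.03 m/s and contact force between each of jar_red, jar_blue, jar_yellow and the fingers below 0.2 N and distance of tin from where it was at the start of the episode below 0.03 m), for 0.2 s.
2. the tin stands released in the middle of the coaster, while the three jars are still on the tray (horizontal distance between each of jar_red, jar_blue, jar_yellow and tray below 0.088 m and z of each of jar_red, jar_blue, jar_yellow in the frame of tray below 0.012 m and angle between each of jar_red, jar_blue, jar_yellow, tin's own z axis and vertical below 0.12 rad and linear speed of each of jar_red, jar_blue, jar_yellow, tin below 0.03 m/s and contact force between each of jar_red, jar_blue, jar_yellow, tin and the fingers below 0.2 N and horizontal distance between tin and coaster below 0.015 m and z of tin in the frame of coaster below 0.01 m), for 0.2 s.
At the end, for the whole second after the job is handed in: Each jar stands upright, released and at rest on the pad of its own colour, its centre within 15 mm of the pad's; the tin stands upright, released and at rest on the coaster within 15 mm of its centre; the mug is within 20 mm of where it was (horizontal distance between jar_red and pad_red below 0.015 m and z of jar_red in the frame of pad_red below 0.009 m and angle between each of jar_red, jar_blue, jar_yellow, tin's own z axis and vertical below 0.12 rad and linear speed of each of jar_red, jar_blue, jar_yellow, tin below 0.03 m/s and horizontal distance between jar_blue and pad_blue below 0.015 m and z of jar_blue in the frame of pad_blue below 0.009 m and horizontal distance between jar_yellow and pad_yellow below 0.015 m and z of jar_yellow in the frame of pad_yellow below 0.009 m and horizontal distance between tin and coaster below 0.015 m and z of tin in the frame of coaster below 0.01 m and distance of mug from where it was at the start of the episode below 0.02 m); the robot touches nothing.
It fails at once if a jar or the tin is tipped by more than 30 degrees (angle between any of jar_red, jar_blue, jar_yellow, tin's own z axis and vertical above 0.52 rad).
It fails at once if the mug is shifted by more than 20 mm (distance of mug from where it was at the start of the episode above 0.02 m).
It also fails if it takes over 147 s, if anything falls off the work surface, if the arm or the gripper's body presses on something with over 40 N, if the wrist force passes 120 N, or if a joint passes its speed limit or range.

ROBOT

A 6-joint arm with a two-finger parallel gripper is mounted at the origin on the work surface. World frame = base frame: x ahead of the robot, y to its left, z up, the work surface at z = 0. Lengths are in mm, angles in rad, forces in N, time in s.
With the tool pointing down it reaches from about 275 to 1000 mm from the base axis. Payload 8.4 kg.
Tool frame: the origin (TCP) lies at the very end of the fingers, on their centre line; the grasp point (between the pads) lies 19 mm behind it; z points along the fingers, y is the line along which they close (so a half turn about z gives the same grasp; the last joint's range is limited). The gripper opens to 85 mm and grips with 20 to 120 N. Pads are 22 mm wide; open, the fingers measure 114 mm over their backs; the gripper's body (76 mm by 85 mm) begins 54 mm behind the grasp point. The pads swing forward as they close: fully open they stand 13 mm farther back than shut.
Start: joints at [1.106, 0.353, 1.633, -0, 1.155, -0.002], TCP at [279.034, 559.257, 231.281] pointing down, gripper open.
Joint ranges: [-2.63, 2.63], [-0.92, 2.1], [0.06, 2.66], [-1.3, 4.44], [0, 2.69], [-3.02, 3.02]. Speed limits (rad/s): [2.22, 2.22, 2.79, 3.14, 3.14, 3.14].

INTERFACE

Orientations are given as [roll, pitch, yaw] about the fixed x, y, z axes, in that order (R = Rz(yaw) Ry(pitch) Rx(roll)).
In Python, from rig import sensors, grab_frame, camera_params, order gives the robot as it stands. The module is installed in compiled form; this text tells all that it offers.
- The arm moves only by the tool move_arm, never from a script. Its argument "motion" is a list of rows, each a list of 7 numbers: the turn, a rotation vector about the tool's x, y, z in shares of 2 rad (1.0 is 2 rad), then the shift along the tool's x, y, z in fractions of the full range, 1 being 0.6 m, then the finger opening in m, from 0 to 0.0854. A call has 1 to 8 rows; each row is the pose to reach, as a shift and turn from the pose commanded when the call began, along the tool's axes at that moment; what a row does not reach only later rows make up. A row lasts 1/8 s, in which the tool goes at most 62.5 mm and 10.7 degrees, less where a joint would pass 70% of its speed; a pose out of reach is approached as far as the arm can. No shift or turn number may pass 1 either way. A call with a gripper value outside its range is refused whole. The fingers move at their own pace and stop on an object; "grip_force" is the grip in N (left out, the last holds). Time passes only in rows, so rows that repeat a pose let the fingers close. It gives the time, the measured TCP pose, the force, the opening and the grip force at its end, in the units of the state.
- sensors.sense(): the state, without advancing time (a new reading comes with each control period).
- grab_frame(name): name is "side" or "top" or "wrist"; returns (picture, depth): 420x560x3 uint8, red, green, blue; 420x560 float32, mm along the optical axis (not along the pixel's ray), 0 where there is no reading.
- camera_params(name): a dict with "camera_matrix" (3x3 intrinsics, pixels), "world_from_camera" (4x4, takes a point from camera to world coordinates). Camera axes: x right, y down, z forward; pixel columns grow to the right and rows downward; lengths in mm; the calibration is good to about 2 mm. A picture is of the moment at which its call begins: read the wrist's pose just before it. camera_params takes no time and is no camera call; for the wrist camera it gives the pose at the moment of the call.
- order.sign_off(): hands the job in; it is judged then, once.
The state is a dict: "clock": time; "qpos": joint angles; "qvel": joint speeds; "joint_efforts": joint torques, N m; "eef_pos": TCP position; "tcp_rot": TCP orientation; "contact_force": force on the tool from outside, world axes, zero at the start; "wrist_torque": the same for the moment, N m; "opening": opening from 0.0 (shut) to 1.0 (fully open); "grasp_force": force on a finger pad.
Only numpy, scipy, OpenCV 4.12 (cv2) and the standard library are available. Lean on these libraries where they do the work, as an engineer would, in place of code of your own. Each camera call takes 0.05 s, during which the arm holds its last target. There are 200 camera calls.

## Working session

There is one attempt and no reset: what is moved stays moved. The work goes in short steps, Python scripts to look and compute and a tool call to move; the robot and the scene stay as the last step left them, time stands still between calls to the robot, and variables do not carry over. Pictures are saved under pics/ and viewed, at most 14 in all, crops included, and the job is handed in when it is done.

Besides the shell and the picture viewer there is one more tool, called by a JSON object that holds its "op" and its "data", one argument or row to a line. move_arm: Moves the arm, as the interface text tells. Its arguments: {"type":"object","properties":{"motion":{"type":"array","items":{"type":"array","items":{"type":"number"}}},"grip_force":{"type":"number"}},"required":["motion"]}

```bash
mkdir -p pics; cat > h.py <<'E'
import numpy as np, cv2
from rig import sensors, grab_frame, camera_params, order
def snap(n,tag):
    p=camera_params(n); im,d=grab_frame(n)
    cv2.imwrite(f'pics/{tag}.png',im[:,:,::-1]); np.savez(f'pics/{tag}.npz',im=im,d=d,K=p['camera_matrix'],T=p['world_from_camera'])
    return im,d,p
def load(tag):
    z=np.load(f'pics/{tag}.npz'); return z['im'],z['d'],z['K'],z['T']
def cloud(tag):
    im,d,K,T=load(tag); v,u=np.mgrid[:d.shape[0],:d.shape[1]]
    P=np.stack([(u-K[0,2])/K[0,0]*d,(v-K[1,2])/K[1,1]*d,d],-1)
    return im,P@T[:3,:3].T+T[:3,3],d>0
E
python3 - <<'E'
from h import *
for n in('top','side'):
    im,d,p=snap(n,n+'0'); print(p)
s=sensors.sense(); print(s)
E
```

```text
{'camera_matrix': array([[532.66901346,   0.        , 282.81231583],
       [  0.        , 532.66901346, 207.28644615],
       [  0.        ,   0.        ,   1.        ]]), 'world_from_camera': array([[ 2.27848186e-03, -9.97727910e-01,  6.73336904e-02,
         4.68996257e+02],
       [-9.99982135e-01, -1.90117397e-03,  5.66710087e-03,
        -4.40132066e+01],
       [-5.52621165e-03, -6.73453999e-02, -9.97714417e-01,
         1.24575743e+03],
       [ 0.00000000e+00,  0.00000000e+00,  0.00000000e+00,
         1.00000000e+00]])}
{'camera_matrix': array([[547.01316919,   0.        , 277.32597169],
       [  0.        , 547.01316919, 209.98795829],
       [  0.        ,   0.        ,   1.        ]]), 'world_from_camera': array([[ 8.71680984e-01, -2.96708089e-01,  3.90046886e-01,
         1.02805469e+02],
       [-4.89708558e-01, -4.96634323e-01,  7.16616967e-01,
        -9.29687214e+02],
       [-1.89153796e-02, -8.15670681e-01, -5.78207185e-01,
         7.62480556e+02],
       [ 0.00000000e+00,  0.00000000e+00,  0.00000000e+00,
         1.00000000e+00]])}
{'clock': 0.1, 'qpos': array([ 1.10557183e+00,  3.53552171e-01,  1.63406917e+00,  1.46099494e-05,
        1.15518936e+00, -2.37867300e-03]), 'qvel': array([-9.60709595e-04, -2.45310481e-03, -3.45596982e-03, -4.32537033e-04,
       -6.12361926e-04, -1.76524280e-05]), 'joint_efforts': array([-7.98673573e-04, -6.06351542e+01, -3.42815816e+01, -5.06959304e-05,
        3.96438612e-03,  7.71414830e-05]), 'eef_pos': array([278.85228806, 558.86666529, 230.64941191]), 'tcp_rot': array([-3.14037464e+00, -1.62563356e-05,  2.67874091e+00]), 'contact_force': array([-1.51807254e-04, -1.02432690e-01, -3.46270014e-01]), 'wrist_torque': array([-0.01376716, -0.02311135,  0.0079799 ]), 'grasp_force': 0.0, 'opening': 0.9986554078656205}
```

View pics/top0.png

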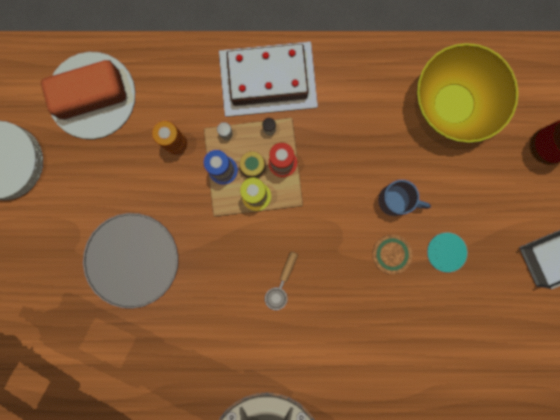

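View pics/side0.png

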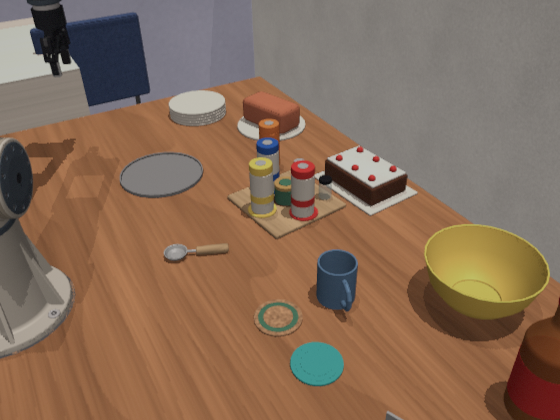

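The top view shows the tray at (131,260) and the jars blue (217,163), red (282,156) and yellow (253,190), with the tin at (252,163). The orange look-alike jar is at (166,135). There are two coasters: the one at (393,254) is cork with a green ring and fits the description, and the teal one at (448,252) is the look-alike. The mug is at (401,197). Next I'll confirm these in an enlarged crop and measure positions from both views.

```bash
cat > m.py <<'E'
from h import *
import sys
def blobs(tag,spec,box):
    im,P,ok=cloud(tag); hsv=cv2.cvtColor(im,cv2.COLOR_RGB2HSV).astype(int); H,S,V=hsv[...,0],hsv[...,1],hsv[...,2]
    x,y,z=P[...,0],P[...,1],P[...,2]
    for n,(zl,zh,hl,hh,bx) in spec.items():
        m=ok&(z>zl)&(z<zh)&(x>bx[0])&(x<bx[1])&(y>bx[2])&(y<bx[3])
        if hl is not None: m&=(S>70)&((H>=hl)&(H<=hh) if hl<=hh else (H>=hl)|(H<=hh))
        k,l,st,_=cv2.connectedComponentsWithStats(m.astype(np.uint8))
        if k<2: print(tag,n,'none'); continue
        q=P[l==1+st[1:,4].argmax()]
        c,r=cv2.minEnclosingCircle(q[:,:2].astype(np.float32))
        print(tag,n,len(q),'mean',q.mean(0).round(1),'circ',np.round(c,1),round(r,1),'z95',np.percentile(q[:,2],[5,50,95]).round(1))
B=(450,720,-100,260)
spec=dict(red=(118,140,None,0,(500,720,-70,0)),yellow=(118,140,None,0,(450,570,-20,60)),blue=(118,140,None,0,(500,640,45,130)),
 orange=(118,140,None,0,(560,720,130,260)),tin=(52,75,None,0,(520,640,-20,50)),tray=(2,16,None,0,(200,500,140,460)),
 mug=(78,100,None,0,(380,560,-400,-200)),salt=(40,75,None,0,(600,700,30,110)),pep=(40,75,None,0,(600,700,-60,10)))
if __name__=='__main__':
    for t in sys.argv[1:]: blobs(t,spec,B)
E
python3 m.py top0 side0
python3 - <<'E'
from h import *
im=load('top0')[0]; a=im[100:280,170:460]
cv2.imwrite('pics/crop0.png',cv2.resize(a,None,fx=2.75,fy=2.75,interpolation=cv2.INTER_CUBIC)[:,:,::-1])
# ring / colours on the table, both views
for t in('top0','side0'):
    im,P,ok=cloud(t); x,y,z=P[...,0],P[...,1],P[...,2]
    hsv=cv2.cvtColor(im,cv2.COLOR_RGB2HSV).astype(int);H,S,V=[hsv[...,i] for i in range(3)]
    m=ok&(z<25)&(x>300)&(x<560)&(y<-150)&(y>-330)&(H>35)&(H<100)&(S>40)
    q=P[m]; 
    if len(q): print(t,'green ring',len(q),q.mean(0),cv2.minEnclosingCircle(q[:,:2].astype(np.float32)),np.median(q[:,2]))
    for n,hl,hh in(('yel',24,34),('blu',100,130)):
        m=ok&(z>6)&(z<30)&(x>480)&(x<680)&(y>-90)&(y<130)&(H>hl)&(H<hh)&(S>120); q=P[m]
        if len(q): print(t,n,'pad',len(q),q.mean(0).round(1),cv2.minEnclosingCircle(q[:,:2].astype(np.float32)))
E
```

```text
top0 red 419 mean [653.2 -33.7 136.8] circ [654.6 -33.6] 27.0 z95 [131.1 137.3 139.7]
top0 yellow 136 mean [562.6  25.5 136.3] circ [569.9  26. ] 24.2 z95 [126.9 137.3 139.8]
top0 blue 244 mean [626.8 102.5 136.3] circ [634.2 102.5] 26.0 z95 [126.8 137.2 139.8]
top0 orange 433 mean [699.7 215.7 124.8] circ [702.3 216.4] 27.1 z95 [120.9 124.7 128.7]
top0 tin 144 mean [631.3  30.9  60.2] circ [632.5  29.7] 21.3 z95 [56.1 60.5 63.9]
top0 tray 5424 mean [414.7 318.3   5.3] circ [419.1 317.6] 122.7 z95 [2.3 4.9 9.9]
top0 mug 97 mean [ 544.3 -294.4   87.2] circ [ 558.2 -295.2] 34.5 z95 [81.3 87.4 92.3]
top0 salt 283 mean [646.9  43.9  59.6] circ [647.5  35.9] 27.3 z95 [55.4 60.  63.3]
top0 pep 46 mean [632.6 -33.6  58.4] circ [643.8 -32.9] 24.8 z95 [45.  58.8 71.5]
side0 red 346 mean [650.1 -44.5 133.1] circ [654.6 -35.6] 29.1 z95 [119.9 136.3 139.6]
side0 yellow 134 mean [561.9  16.3 131.5] circ [568.7  23. ] 24.1 z95 [119.5 132.6 139.6]
side0 blue 182 mean [625.8  92.6 132.4] circ [634.7  98.9] 26.9 z95 [120.  134.2 139.6]
side0 orange 170 mean [699.7 208.7 125.1] circ [705.1 214.1] 29.4
[... 422 characters left out ...]
25. ] 35.5 z95 [41.8 56.6 73.1]
top0 green ring 264 [ 444.34522774 -291.51259901    4.69155658] ((444.38299560546875, -290.6484375), 36.47062683105469) 4.441778885428448
top0 yel pad 124 [579.3   5.2  13.7] ((584.668212890625, 29.150291442871094), 40.73806381225586)
top0 blu pad 29 [641.3  77.2  13.3] ((640.0467529296875, 83.82344055175781), 22.284887313842773)
side0 green ring 371 [ 444.2466007  -294.13988273    5.07535968] ((445.00616455078125, -292.5654296875), 38.142921447753906) 5.096770333732252
side0 yel pad 14 [581.1  12.2  13.4] ((581.7957763671875, 16.52328872680664), 31.61241340637207)
side0 blu pad 2 [637.2  67.2  14.3] ((637.1580810546875, 67.18958282470703), 1.0233261585235596)
```

View pics/crop0.png

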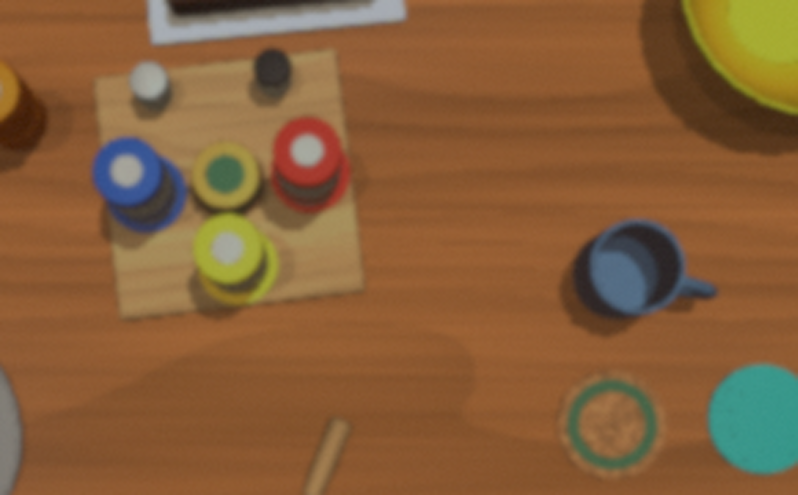

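The crop confirms it: blue jar is left, red right and yellow nearest, with the tin in their midst. The cork coaster with the green ring is at crop (613,423), and the teal one at (765,418) is not meant. Some of my measuring boxes clipped the objects, so I'll refine them.

```bash
python3 - <<'E'
import m
m.spec=dict(red=(133,145,None,0,(600,720,-90,10)),yellow=(133,145,None,0,(500,618,-30,75)),blue=(133,145,None,0,(580,720,55,150)),
 tin=(56,66,None,0,(590,670,0,70)),salt=(58,72,None,0,(680,790,60,120)),pep=(58,72,None,0,(680,790,-40,20)),mug=(80,96,None,0,(450,640,-400,-200)),
 traytop=(7,14,None,0,(270,560,190,460)))
for t in('top0','side0'): m.blobs(t,m.spec,0)
from h import *
im,P,ok=cloud('top0'); q=P[ok&(P[...,2]>25)&(P[...,0]>420)&(P[...,0]<840)&(P[...,1]>-120)&(P[...,1]<240)]
k,l,st,c=cv2.connectedComponentsWithStats((ok&(P[...,2]>25)).astype(np.uint8))
for i in range(1,k):
    if st[i,4]>40:
        q=P[l==i]; print(c[i].round(),st[i,4],q.min(0).round(),q.max(0).round())
# board corners + min area rect
hsv=cv2.cvtColor(im,cv2.COLOR_RGB2HSV); m_=ok&(P[...,2]>7)&(P[...,2]<12.5)&(P[...,0]>500)&(P[...,0]<780)&(P[...,1]>-90)&(P[...,1]<170)
k,l,st,_=cv2.connectedComponentsWithStats(m_.astype(np.uint8)); q=P[l==1+st[1:,4].argmax()]
r=cv2.minAreaRect(q[:,:2].astype(np.float32)); print('board',r)
E
```

```text
top0 red 502 mean [653.9 -33.6 138.2] circ [654.6 -33.7] 27.0 z95 [134.8 138.2 141.6]
top0 yellow 500 mean [579.4  26.6 138. ] circ [579.4  27. ] 26.9 z95 [134.7 138.  141.5]
top0 blue 504 mean [638.4 103.5 138.1] circ [638.9 103.8] 26.8 z95 [134.8 138.1 141.7]
top0 tin 438 mean [646.3  33.7  60.3] circ [647.8  34.2] 27.9 z95 [56.8 60.3 63.8]
top0 salt 152 mean [724.3  96.8  63.9] circ [724.5  96.6] 15.8 z95 [59.9 64.  67.9]
top0 pep 156 mean [735.5  -4.1  63.7] circ [736.4  -3.5] 15.9 z95 [59.7 63.6 68. ]
top0 mug 233 mean [ 570.6 -296.5   87.4] circ [ 570.9 -295.2] 38.1 z95 [82.5 87.5 92.2]
top0 traytop 271 mean [425.9 392.1   9.8] circ [428.8 333.7] 107.3 z95 [ 7.4  9.5 12.9]
side0 red 274 mean [654.  -39.4 138.5] circ [654.6 -35.6] 29.1 z95 [134.2 138.8 141.1]
side0 yellow 267 mean [579.9  20.6 138.4] circ [581.   22.7] 29.0 z95 [134.4 138.8 140.9]
side0 blue 223 mean [638.7  98.1 138.4] circ [643.7 102.7] 30.5 z95 [134.2 138.7 140.9]
side0 tin 193 mean [643.1  31.8  61. ] circ [649.8  31.2] 31.2 z95 [57.8 61.2 63.5]
side0 salt 24 mean [729.  102.8  64.9] circ [729.3 100.2] 14.6 
[... 502 characters left out ...]
273 [571. 529.  25.] [749. 616.  50.]
[168. 137.] 763 [676. 189.  26.] [730. 243. 131.]
[548. 143.] 890 [ 653. -662.   25.] [ 741. -612.  146.]
[224. 131.] 198 [709.  81.  25.] [740. 111.  73.]
[281. 158.] 657 [627. -60.  25.] [679.  -8. 145.]
[218. 165.] 695 [611.  77.  25.] [665. 130. 145.]
[252. 179.] 1127 [552.  -0.  25.] [674.  62. 145.]
[403. 198.] 662 [ 533. -367.   25.] [ 608. -257.   96.]
[547. 260.] 1287 [ 371. -667.   25.] [ 496. -584.   75.]
[242. 415.] 58 [77. 42. 25.] [99. 58. 64.]
[288. 415.] 49 [ 77. -56.  25.] [ 99. -41.  66.]
[266. 418.] 110 [ 77. -34.  25.] [86. 37. 48.]
board ((647.9100341796875, 34.4503173828125), (209.891357421875, 209.4863739013672), 6.957775115966797)
```

The measurements agree with the text: jar tops at 138, tin top at 60, and the pads about 70 mm from the tin at (647.5,34). Positions are red (654.5,-35), blue (639.5,103.5), yellow (579,26.5), tray (430,317), coaster (444.5,-292) and mug (571,-296). I'll turn the tool to yaw π, so a shift is (-dx, dy, -dz), and move above the blue jar.

The rows are not in the units I measure in: shifts go in shares of 0.6 m and turns go in shares of 2 rad. I convert before sending: -0.43 m / 0.6 = -0.7167, -0.375 m / 0.6 = -0.625, -0.463 rad / 2 = -0.2315.

{"op": "move_arm", "data": {
  "motion": [
    [0,0,-0.075,-0.0833,-0.0383,0,0.0854],
    [0,0,-0.15,-0.1667,-0.0783,0,0.0854],
    [0,0,-0.2315,-0.2583,-0.1217,0,0.0854],
    [0,0,-0.2315,-0.35,-0.165,0,0.0854],
    [0,0,-0.2315,-0.4417,-0.2067,0,0.0854],
    [0,0,-0.2315,-0.5333,-0.25,0,0.0854],
    [0,0,-0.2315,-0.625,-0.2933,0,0.0854],
    [0,0,-0.2315,-0.7167,-0.3367,0,0.0854]
  ],
  "grip_force": 60
}}

```text
clock: 1.1
eef_pos: [574.5, 184.7, 231.1]
tcp_rot: [-3.142, -0.0, -3.141]
contact_force: [0.9, -0.3, 0.5]
opening: 1.0
grasp_force: 0.0
```

```bash
python3 - <<'E'
from h import *
s=sensors.sense();print(s['eef_pos'],s['tcp_rot'])
im,P,ok=cloud('top0');x,y,z=np.moveaxis(P,-1,0)
S=cv2.cvtColor(im,cv2.COLOR_RGB2HSV)[...,1]
for t in('top0','side0'):
    im,P,ok=cloud(t);x,y,z=np.moveaxis(P,-1,0);S=cv2.cvtColor(im,cv2.COLOR_RGB2HSV)[...,1]
    m=(S<60)&ok&(z<18)&(x>290)&(x<570)&(y>180)&(y<460)
    k,l,st,_=cv2.connectedComponentsWithStats(m.astype(np.uint8));q=P[l==1+st[1:,4].argmax()]
    print(len(q),q.mean(0),cv2.minEnclosingCircle(q[:,:2].astype(np.float32)))
E
```

```text
[574.48987106 184.74180855 231.09001394] [-3.14158736e+00 -2.89430935e-04 -3.14143596e+00]
6877 [428.83524232 317.17671351   4.58509433] ((429.1503601074219, 316.7221984863281), 109.60604858398438)
2915 [428.26366353 311.03073127   5.38973987] ((432.48321533203125, 316.0272521972656), 113.98926544189453)
```

To row units: -0.081 m / 0.6 = -0.135, -0.065 m / 0.6 = -0.1083.

{"op": "move_arm", "data": {
  "motion": [
    [0,0,0,-0.0583,-0.0667,0,0.0854],
    [0,0,0,-0.1083,-0.135,0.0333,0.0854],
    [0,0,0,-0.1083,-0.135,0.0833,0.0854],
    [0,0,0,-0.1083,-0.135,0.0833,0.0854]
  ]
}}

```text
clock: 1.6
eef_pos: [636.8, 104.7, 178.6]
tcp_rot: [-3.141, -0.005, 3.141]
contact_force: [0.9, -0.5, 0.4]
opening: 0.995
grasp_force: 0.0
```

```bash
python3 - <<'E'
from h import *
s=sensors.sense();print(s['eef_pos'],s['tcp_rot'])
snap('wrist','w0')
E
```

```text
[636.84112744 104.65372837 178.55416412] [-3.14082009 -0.00547924  3.14066116]
```

View pics/w0.png

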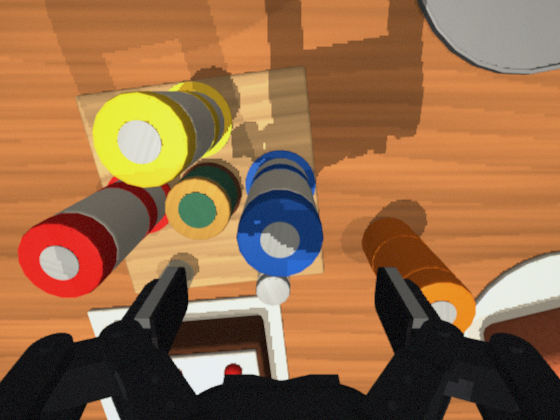

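The wrist view shows the blue lid at (280,237), centred between the fingers. Red is at (68,258), yellow at (145,140), the tin at (202,205), and the orange look-alike at (440,305). I'll cross-check the positions from this view.

```bash
python3 - <<'E'
import m
m.spec=dict(red=(133,145,None,0,(600,720,-90,10)),yellow=(133,145,None,0,(500,618,-30,75)),blue=(133,145,None,0,(580,720,55,150)),
 tin=(56,66,None,0,(590,670,0,70)))
m.blobs('w0',m.spec,0)
from h import sensors; print(sensors.sense()['eef_pos'])
E
```

```text
w0 red 5387 mean [653.2 -32.9 138.5] circ [655.1 -34.9] 27.4 z95 [135.9 138.8 139.9]
w0 yellow 7335 mean [579.5  26.6 138.7] circ [580.8  25.6] 26.9 z95 [137.2 138.8 140. ]
w0 blue 5510 mean [637.8 102.6 138.7] circ [639.4 102.8] 27.0 z95 [137.2 138.8 139.9]
w0 tin 3024 mean [646.2  33.2  60.9] circ [649.   32.7] 27.9 z95 [59.6 61.  62.2]
[637.68351975 105.40403843 180.29790593]
```

To row units: 0.092 m / 0.6 = 0.1533, 0.065 m / 0.6 = 0.1083.

{"op": "move_arm", "data": {
  "motion": [
    [0,0,0,-0.0027,-0.0037,0.05,0.0854],
    [0,0,0,-0.0027,-0.0037,0.1083,0.0854],
    [0,0,0,-0.0027,-0.0037,0.1533,0.0854],
    [0,0,0,-0.0027,-0.0037,0.1533,0.0854],
    [0,0,0,-0.0027,-0.0037,0.1533,0.04],
    [0,0,0,-0.0027,-0.0037,0.1533,0.04],
    [0,0,0,-0.0027,-0.0037,0.1533,0.04],
    [0,0,0,-0.0027,-0.0037,0.1533,0.04]
  ]
}}

```text
clock: 2.65
eef_pos: [641.7, 103.7, 91.6]
tcp_rot: [3.141, 0.003, -3.141]
contact_force: [-0.5, 0.3, 5.3]
opening: 0.619
grasp_force: 63.4
```

To row units: -0.14 m / 0.6 = -0.2333, -0.135 m / 0.6 = -0.225.

{"op": "move_arm", "data": {
  "motion": [
    [0,0,0,0,0,0,0.04],
    [0,0,0,0,0,-0.0333,0.04],
    [0,0,0,0,0,-0.0833,0.04],
    [0,0,0,0,0,-0.1417,0.04],
    [0,0,0,0,0,-0.1917,0.04],
    [0,0,0,0,0,-0.225,0.04],
    [0,0,0,0,0,-0.2333,0.04],
    [0,0,0,0,0,-0.2333,0.04]
  ]
}}

```text
clock: 3.65
eef_pos: [639.9, 103.3, 228.9]
tcp_rot: [-3.141, -0.001, -3.141]
contact_force: [0.2, 0.0, -2.8]
opening: 0.62
grasp_force: 63.7
```

To row units: 0.2687 m / 0.6 = 0.4478, 0.21 m / 0.6 = 0.35.

{"op": "move_arm", "data": {
  "motion": [
    [0,0,0,0.02,0.025,0,0.04],
    [0,0,0,0.07,0.09,0,0.04],
    [0,0,0,0.1283,0.1633,0,0.04],
    [0,0,0,0.1867,0.2383,0,0.04],
    [0,0,0,0.245,0.3133,0,0.04],
    [0,0,0,0.3,0.3833,0,0.04],
    [0,0,0,0.3367,0.43,0,0.04],
    [0,0,0,0.35,0.4478,0,0.04]
  ]
}}

```text
clock: 4.65
eef_pos: [427.6, 373.3, 228.3]
tcp_rot: [-3.141, -0.002, -3.139]
contact_force: [1.2, -0.6, -3.3]
opening: 0.617
grasp_force: 64.0
```

To row units: 0.144 m / 0.6 = 0.24, 0.14 m / 0.6 = 0.2333.

{"op": "move_arm", "data": {
  "motion": [
    [0,0,0,0,0,0.025,0.04],
    [0,0,0,0,0,0.075,0.04],
    [0,0,0,0,0,0.1333,0.04],
    [0,0,0,0,0,0.1833,0.04],
    [0,0,0,0,0,0.2167,0.04],
    [0,0,0,0,0,0.2333,0.04],
    [0,0,0,0,0,0.24,0.04],
    [0,0,0,0,0,0.24,0.04]
  ]
}}

```text
clock: 5.65
eef_pos: [430.5, 371.9, 85.4]
tcp_rot: [3.141, 0.0, 3.141]
contact_force: [-1.0, -0.1, -3.7]
opening: 0.621
grasp_force: 64.0
```

To row units: 0.0045 m / 0.6 = 0.0075, 0.0035 m / 0.6 = 0.0058.

{"op": "move_arm", "data": {
  "motion": [
    [0,0,0,0,0,0.0033,0.04],
    [0,0,0,0,0,0.0058,0.04],
    [0,0,0,0,0,0.0075,0.04],
    [0,0,0,0,0,0.0075,0.04]
  ]
}}

```text
clock: 6.15
eef_pos: [430.6, 372.4, 82.5]
tcp_rot: [3.141, 0.001, -3.141]
contact_force: [-3.6, -3.2, 13.3]
opening: 0.614
grasp_force: 65.8
```

To row units: -0.1 m / 0.6 = -0.1667, -0.001 m / 0.6 = -0.0017.

{"op": "move_arm", "data": {
  "motion": [
    [0,0,0,0,0,-0.0017,0.04],
    [0,0,0,0,0,-0.0025,0.0854],
    [0,0,0,0,0,-0.0025,0.0854],
    [0,0,0,0,0,-0.0025,0.0854],
    [0,0,0,0,0,-0.0025,0.0854],
    [0,0,0,0,0,-0.0417,0.0854],
    [0,0,0,0,0,-0.1,0.0854],
    [0,0,0,0,0,-0.1667,0.0854]
  ]
}}

```text
clock: 7.15
eef_pos: [429.8, 371.7, 181.3]
tcp_rot: [-3.141, -0.001, -3.141]
contact_force: [0.1, 0.2, 0.2]
opening: 1.0
grasp_force: 0.0
```

To row units: -0.37 m / 0.6 = -0.6167, -0.33 m / 0.6 = -0.55.

{"op": "move_arm", "data": {
  "motion": [
    [0,0,0,-0.025,-0.05,0,0.0854],
    [0,0,0,-0.0667,-0.1333,0,0.0854],
    [0,0,0,-0.1083,-0.2167,0,0.0854],
    [0,0,0,-0.15,-0.3,0,0.0854],
    [0,0,0,-0.1917,-0.3833,0,0.0854],
    [0,0,0,-0.2333,-0.4667,0,0.0854],
    [0,0,0,-0.2833,-0.55,0,0.0854],
    [0,0,0,-0.3333,-0.6167,0,0.0854]
  ]
}}

```text
clock: 8.15
eef_pos: [631.0, -0.1, 180.8]
tcp_rot: [-3.142, 0.0, 3.141]
contact_force: [0.9, 1.0, -0.3]
opening: 1.0
grasp_force: 0.0
```

{"op": "move_arm", "data": {
  "motion": [
    [0,0,0,-0.0333,-0.05,0,0.0854],
    [0,0,0,-0.04,-0.0617,0,0.0854],
    [0,0,0,-0.04,-0.0617,0,0.0854],
    [0,0,0,-0.04,-0.0617,0,0.0854]
  ]
}}

```text
clock: 8.65
eef_pos: [653.6, -33.9, 180.7]
tcp_rot: [3.141, -0.001, -3.141]
contact_force: [0.2, -0.3, -0.7]
opening: 1.0
grasp_force: 0.0
```

```bash
python3 - <<'E'
import m
from h import *
s=sensors.sense();print(s['eef_pos'],s['tcp_rot'])
snap('wrist','w1')
m.spec=dict(red=(130,148,None,0,(600,720,-90,10)),yellow=(133,145,None,0,(500,618,-30,75)), tin=(56,66,None,0,(590,670,0,70)))
m.blobs('w1',m.spec,0)
snap('top','t1')
m.spec=dict(blue=(120,140,None,0,(370,500,300,450)))
m.blobs('t1',m.spec,0)
E
```

```text
[653.55578198 -33.88207086 180.67756789] [ 3.14128573e+00 -6.92544229e-04 -3.14056180e+00]
w1 red 5524 mean [653.2 -35.1 138.6] circ [655.5 -35.3] 27.0 z95 [136.4 138.8 139.9]
w1 yellow 7787 mean [579.9  24.2 138.8] circ [581.   24.9] 26.9 z95 [137.3 138.8 140. ]
w1 tin 3144 mean [646.4  31.6  60.9] circ [649.1  32. ] 28.0 z95 [59.5 61.  62.2]
t1 blue 543 mean [428.1 370.5 128.7] circ [427.8 372.4] 27.5 z95 [124.3 128.9 132.6]
```

The blue jar stands on the tray at (428,372). Red jar next.

To row units: 0.09 m / 0.6 = 0.15, 0.065 m / 0.6 = 0.1083.

{"op": "move_arm", "data": {
  "motion": [
    [0,0,0,-0.0023,-0.0018,0.05,0.0854],
    [0,0,0,-0.0023,-0.0018,0.1083,0.0854],
    [0,0,0,-0.0023,-0.0018,0.15,0.0854],
    [0,0,0,-0.0023,-0.0018,0.15,0.0854],
    [0,0,0,-0.0023,-0.0018,0.15,0.04],
    [0,0,0,-0.0023,-0.0018,0.15,0.04],
    [0,0,0,-0.0023,-0.0018,0.15,0.04],
    [0,0,0,-0.0023,-0.0018,0.15,0.04]
  ]
}}

```text
clock: 9.75
eef_pos: [656.8, -35.7, 92.6]
tcp_rot: [3.141, 0.003, -3.141]
contact_force: [0.0, 2.7, 6.2]
opening: 0.618
grasp_force: 62.1
```

To row units: -0.15 m / 0.6 = -0.25, -0.14 m / 0.6 = -0.2333.

{"op": "move_arm", "data": {
  "motion": [
    [0,0,0,0,0,0,0.04],
    [0,0,0,0,0,-0.0333,0.04],
    [0,0,0,0,0,-0.0833,0.04],
    [0,0,0,0,0,-0.1417,0.04],
    [0,0,0,0,0,-0.1917,0.04],
    [0,0,0,0,0,-0.2333,0.04],
    [0,0,0,0,0,-0.25,0.04],
    [0,0,0,0,0,-0.25,0.04]
  ]
}}

```text
clock: 10.75
eef_pos: [655.8, -36.2, 241.6]
tcp_rot: [-3.141, 0.001, -3.141]
contact_force: [-0.5, 0.2, -3.7]
opening: 0.614
grasp_force: 63.3
```

To row units: 0.326 m / 0.6 = 0.5433, 0.311 m / 0.6 = 0.5183.

{"op": "move_arm", "data": {
  "motion": [
    [0,0,0,0.0167,0.0317,0,0.04],
    [0,0,0,0.055,0.105,0,0.04],
    [0,0,0,0.1,0.19,0,0.04],
    [0,0,0,0.145,0.2767,0,0.04],
    [0,0,0,0.19,0.3633,0,0.04],
    [0,0,0,0.235,0.45,0,0.04],
    [0,0,0,0.2717,0.5183,0,0.04],
    [0,0,0,0.285,0.5433,0,0.04]
  ]
}}

```text
clock: 11.75
eef_pos: [481.9, 292.0, 239.7]
tcp_rot: [-3.141, -0.002, -3.139]
contact_force: [0.4, -0.1, -2.2]
opening: 0.622
grasp_force: 63.7
```

To row units: 0.158 m / 0.6 = 0.2633, 0.157 m / 0.6 = 0.2617.

{"op": "move_arm", "data": {
  "motion": [
    [0,0,0,0,0,0.025,0.04],
    [0,0,0,0,0,0.0833,0.04],
    [0,0,0,0,0,0.15,0.04],
    [0,0,0,0,0,0.2,0.04],
    [0,0,0,0,0,0.2417,0.04],
    [0,0,0,0,0,0.2583,0.04],
    [0,0,0,0,0,0.2617,0.04],
    [0,0,0,0,0,0.2633,0.04]
  ]
}}

```text
clock: 12.75
eef_pos: [484.8, 289.3, 83.2]
tcp_rot: [-3.141, -0.0, 3.141]
contact_force: [-2.7, -2.0, 8.3]
opening: 0.618
grasp_force: 63.7
```

To row units: -0.1 m / 0.6 = -0.1667, -0.06 m / 0.6 = -0.1.

{"op": "move_arm", "data": {
  "motion": [
    [0,0,0,0,0,-0.0017,0.04],
    [0,0,0,0,0,-0.0017,0.0854],
    [0,0,0,0,0,-0.0017,0.0854],
    [0,0,0,0,0,-0.0017,0.0854],
    [0,0,0,0,0,-0.0017,0.0854],
    [0,0,0,0,0,-0.0417,0.0854],
    [0,0,0,0,0,-0.1,0.0854],
    [0,0,0,0,0,-0.1667,0.0854]
  ]
}}

```text
clock: 13.75
eef_pos: [484.1, 289.7, 183.3]
tcp_rot: [-3.141, -0.001, -3.141]
contact_force: [0.8, -0.3, 1.8]
opening: 1.005
grasp_force: 0.0
```

To row units: -0.264 m / 0.6 = -0.44, -0.225 m / 0.6 = -0.375.

{"op": "move_arm", "data": {
  "motion": [
    [0,0,0,-0.02,-0.05,0,0.0854],
    [0,0,0,-0.05,-0.1333,0,0.0854],
    [0,0,0,-0.08,-0.2167,0,0.0854],
    [0,0,0,-0.11,-0.3,0,0.0854],
    [0,0,0,-0.1367,-0.375,0,0.0854],
    [0,0,0,-0.1583,-0.44,0,0.0854],
    [0,0,0,-0.1583,-0.44,0,0.0854],
    [0,0,0,-0.1583,-0.44,0,0.0854]
  ]
}}

```text
clock: 14.75
eef_pos: [579.4, 26.2, 182.6]
tcp_rot: [3.141, -0.0, 3.141]
contact_force: [-0.6, -0.7, 0.6]
opening: 1.003
grasp_force: 0.0
```

```bash
python3 - <<'E'
import m
from h import *
s=sensors.sense();print(s['eef_pos'],s['tcp_rot'])
snap('top','t2')
m.spec=dict(blue=(120,140,None,0,(370,460,330,450)),red=(120,140,None,0,(440,520,250,330)),tin=(56,66,None,0,(590,670,0,70)))
m.blobs('t2',m.spec,0)
E
```

```text
[579.35887589  26.19350103 182.63201071] [ 3.14125197e+00 -4.60979294e-04  3.14117007e+00]
t2 blue 535 mean [428.  370.6 129.1] circ [427.8 371.7] 27.2 z95 [124.9 129.2 132.6]
t2 red 522 mean [482.8 289.6 129. ] circ [482.9 290.4] 27.5 z95 [124.5 129.1 132.7]
t2 tin none
```

To row units: 0.091 m / 0.6 = 0.1517, 0.065 m / 0.6 = 0.1083.

{"op": "move_arm", "data": {
  "motion": [
    [0,0,0,-0.0008,-0.0008,0.05,0.0854],
    [0,0,0,-0.0008,-0.0008,0.1083,0.0854],
    [0,0,0,-0.0008,-0.0008,0.1517,0.0854],
    [0,0,0,-0.0008,-0.0008,0.1517,0.0854],
    [0,0,0,-0.0008,-0.0008,0.1517,0.04],
    [0,0,0,-0.0008,-0.0008,0.1517,0.04],
    [0,0,0,-0.0008,-0.0008,0.1517,0.04],
    [0,0,0,-0.0008,-0.0008,0.1517,0.04]
  ]
}}

```text
clock: 15.8
eef_pos: [581.2, 25.9, 93.5]
tcp_rot: [3.141, 0.003, -3.142]
contact_force: [-0.9, 2.2, 6.1]
opening: 0.622
grasp_force: 62.4
```

{"op": "move_arm", "data": {
  "motion": [
    [0,0,0,0,0,0,0.04],
    [0,0,0,0,0,-0.0333,0.04],
    [0,0,0,0,0,-0.0833,0.04],
    [0,0,0,0,0,-0.1417,0.04],
    [0,0,0,0,0,-0.1917,0.04],
    [0,0,0,0,0,-0.2333,0.04],
    [0,0,0,0,0,-0.25,0.04],
    [0,0,0,0,0,-0.25,0.04]
  ]
}}

```text
clock: 16.8
eef_pos: [580.1, 25.4, 242.0]
tcp_rot: [-3.142, 0.001, -3.141]
contact_force: [-0.3, 0.0, -5.7]
opening: 0.619
grasp_force: 64.1
```

To row units: 0.2645 m / 0.6 = 0.4408, 0.255 m / 0.6 = 0.425.

{"op": "move_arm", "data": {
  "motion": [
    [0,0,0,0.02,0.025,0,0.04],
    [0,0,0,0.07,0.09,0,0.04],
    [0,0,0,0.1283,0.165,0,0.04],
    [0,0,0,0.1867,0.24,0,0.04],
    [0,0,0,0.245,0.315,0,0.04],
    [0,0,0,0.2967,0.3833,0,0.04],
    [0,0,0,0.33,0.425,0,0.04],
    [0,0,0,0.3417,0.4408,0,0.04]
  ]
}}

```text
clock: 17.8
eef_pos: [372.6, 290.8, 240.8]
tcp_rot: [-3.141, -0.002, -3.139]
contact_force: [0.1, -0.3, -5.0]
opening: 0.616
grasp_force: 64.8
```

{"op": "move_arm", "data": {
  "motion": [
    [0,0,0,0,0,0.025,0.04],
    [0,0,0,0,0,0.0833,0.04],
    [0,0,0,0,0,0.15,0.04],
    [0,0,0,0,0,0.2,0.04],
    [0,0,0,0,0,0.2417,0.04],
    [0,0,0,0,0,0.2567,0.04],
    [0,0,0,0,0,0.26,0.04],
    [0,0,0,0,0,0.2625,0.04]
  ]
}}

```text
clock: 18.8
eef_pos: [375.7, 290.0, 84.8]
tcp_rot: [3.141, 0.001, 3.142]
contact_force: [0.5, -0.0, -5.4]
opening: 0.619
grasp_force: 64.8
```

{"op": "move_arm", "data": {
  "motion": [
    [0,0,0,0,0,0.0017,0.04],
    [0,0,0,0,0,0.0025,0.04],
    [0,0,0,0,0,0.0025,0.04]
  ]
}}

```text
clock: 19.18
eef_pos: [375.8, 290.3, 84.4]
tcp_rot: [3.141, 0.002, -3.141]
contact_force: [-1.7, -2.7, 9.8]
opening: 0.617
grasp_force: 66.4
```

Contact with the tray. I'll release, rise and go above the tin.

{"op": "move_arm", "data": {
  "motion": [
    [0,0,0,0,0,-0.0017,0.04],
    [0,0,0,0,0,-0.0017,0.0854],
    [0,0,0,0,0,-0.0017,0.0854],
    [0,0,0,0,0,-0.0017,0.0854],
    [0,0,0,0,0,-0.0017,0.0854],
    [0,0,0,0,0,-0.0417,0.0854],
    [0,0,0,0,0,-0.1,0.0854],
    [0,0,0,0,0,-0.1667,0.0854]
  ]
}}

```text
clock: 20.18
eef_pos: [374.7, 289.6, 183.4]
tcp_rot: [-3.141, -0.001, -3.141]
contact_force: [1.1, 1.0, 0.4]
opening: 1.0
grasp_force: 0.0
```

To row units: -0.272 m / 0.6 = -0.4533, -0.265 m / 0.6 = -0.4417.

{"op": "move_arm", "data": {
  "motion": [
    [0,0,0,-0.05,-0.05,0,0.0854],
    [0,0,0,-0.1167,-0.1083,0,0.0854],
    [0,0,0,-0.1833,-0.1667,0,0.0854],
    [0,0,0,-0.25,-0.2333,0,0.0854],
    [0,0,0,-0.3167,-0.3,0,0.0854],
    [0,0,0,-0.3833,-0.3667,0,0.0854],
    [0,0,0,-0.4417,-0.4167,0,0.0854],
    [0,0,0,-0.4533,-0.4283,0,0.0854]
  ]
}}

```text
clock: 21.18
eef_pos: [648.8, 30.9, 182.3]
tcp_rot: [-3.141, 0.0, 3.14]
contact_force: [-0.3, 0.7, 0.2]
opening: 0.997
grasp_force: 0.0
```

To row units: 0.07 m / 0.6 = 0.1167, 0.06 m / 0.6 = 0.1.

{"op": "move_arm", "data": {
  "motion": [
    [0,0,0,0,0,0.05,0.0854],
    [0,0,0,0,0,0.1,0.0854],
    [0,0,0,0,0,0.1167,0.0854],
    [0,0,0,0,0,0.1167,0.0854]
  ]
}}

```text
clock: 21.68
eef_pos: [646.5, 33.4, 112.6]
tcp_rot: [3.142, -0.001, -3.141]
contact_force: [0.4, 0.5, 0.5]
opening: 1.0
grasp_force: 0.0
```

```bash
python3 - <<'E'
import m
from h import *
s=sensors.sense();print(s['eef_pos'],s['tcp_rot'])
snap('wrist','w3');m.spec=dict(tin=(54,68,None,0,(590,700,-10,80)),salt=(58,72,None,0,(680,790,60,120)),pep=(58,72,None,0,(680,790,-40,20)));m.blobs('w3',m.spec,0)
snap('top','t3')
m.spec=dict(blue=(120,140,None,0,(370,460,330,450)),red=(120,140,None,0,(440,520,250,330)),yellow=(120,140,None,0,(330,430,250,330)))
m.blobs('t3',m.spec,0)
E
```

```text
[646.53912697  33.41896115 112.56373814] [ 3.14156300e+00 -1.26595614e-03 -3.14088218e+00]
w3 tin 5437 mean [647.2  32.4  60.8] circ [649.2  32.4] 28.0 z95 [59.5 60.9 62. ]
w3 salt 1232 mean [724.3  92.5  64.1] circ [725.8  95.3] 16.1 z95 [60.1 64.5 65.6]
w3 pep 1392 mean [734.7  -5.   64. ] circ [737.2  -5.2] 16.2 z95 [59.9 64.5 65.5]
t3 blue 540 mean [427.9 370.5 128.9] circ [427.3 371.3] 27.7 z95 [124.4 129.1 132.7]
t3 red 526 mean [482.7 289.4 129. ] circ [482.6 290.7] 27.5 z95 [124.8 129.2 132.7]
t3 yellow 535 mean [374.5 289.6 128.9] circ [374.9 290.2] 27.4 z95 [125.  129.  132.4]
```

View pics/w3.png

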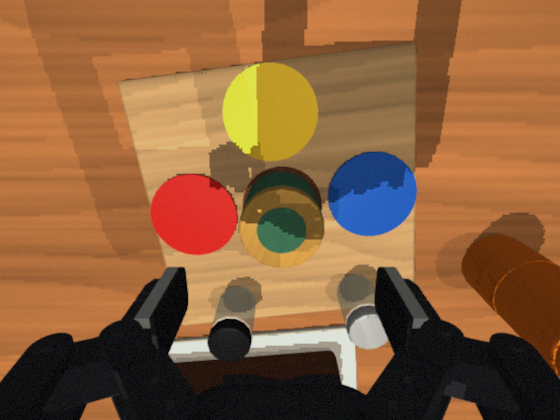

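All three jars stand on the tray within about 62 mm of its centre, and the tin has not moved, at (648.5,33). The wrist view shows the tin at (282,225) clear between the fingers. The pads are red (193,213), yellow (270,111) and blue (372,193). I'll measure the pad centres, then grasp the tin.

```bash
cat > pads.py <<'E'
from h import *
def pads(tag):
    im,P,ok=cloud(tag);x,y,z=np.moveaxis(P,-1,0);h=cv2.cvtColor(im,cv2.COLOR_RGB2HSV).astype(int);H,S=h[...,0],h[...,1]
    for n,c in dict(red=(H<6)|(H>174),yellow=(H>21)&(H<34),blue=(H>100)&(H<130)).items():
        m=ok&(z>8)&(z<22)&(abs(x-648)<130)&(abs(y-34)<130)&c&(S>(150 if n!='blue' else 120))
        m=cv2.morphologyEx(m.astype(np.uint8),cv2.MORPH_OPEN,np.ones((5,5)))
        k,l,st,_=cv2.connectedComponentsWithStats(m);q=P[l==1+st[1:,4].argmax()]
        print(tag,n,len(q),q.mean(0).round(1),cv2.minEnclosingCircle(q[:,:2].astype(np.float32)))
pads('w3');pads('t3')
E
python3 pads.py
```

```text
w3 red 5406 [656.1 -36.1  13.8] ((657.1912841796875, -36.45330810546875), 34.19813537597656)
w3 yellow 7264 [578.2  24.5  13.8] ((579.2909545898438, 24.48163604736328), 34.048336029052734)
w3 blue 5680 [638.9 102.4  13.8] ((639.8853759765625, 102.77483367919922), 34.20295715332031)
t3 red 284 [652.  -46.   13.3] ((654.7242431640625, -39.53480529785156), 31.245332717895508)Traceback (most recent call last):
  File "pads.py", line 9, in <module>
    pads('w3');pads('t3')
               ~~~~^^^^^^
  File "pads.py", line 7, in pads
    k,l,st,_=cv2.connectedComponentsWithStats(m);q=P[l==1+st[1:,4].argmax()]
                                                          ~~~~~~~~~~~~~~~^^
ValueError: attempt to get argmax of an empty sequence
```

{"op": "move_arm", "data": {
  "motion": [
    [0,0,0,-0.0025,-0.0008,0.05,0.0854],
    [0,0,0,-0.0025,-0.0008,0.1,0.0854],
    [0,0,0,-0.0025,-0.0008,0.1417,0.0854],
    [0,0,0,-0.0025,-0.0008,0.15,0.0854],
    [0,0,0,-0.0025,-0.0008,0.15,0.04],
    [0,0,0,-0.0025,-0.0008,0.15,0.04],
    [0,0,0,-0.0025,-0.0008,0.15,0.04],
    [0,0,0,-0.0025,-0.0008,0.15,0.04]
  ],
  "grip_force": 40
}}

```text
clock: 22.78
eef_pos: [649.9, 32.6, 24.6]
tcp_rot: [3.141, 0.003, -3.141]
contact_force: [-0.4, 0.3, 6.7]
opening: 0.643
grasp_force: 42.8
```

To row units: -0.12 m / 0.6 = -0.2, -0.115 m / 0.6 = -0.1917.

{"op": "move_arm", "data": {
  "motion": [
    [0,0,0,0,0,0,0.04],
    [0,0,0,0,0,-0.0333,0.04],
    [0,0,0,0,0,-0.0833,0.04],
    [0,0,0,0,0,-0.1417,0.04],
    [0,0,0,0,0,-0.1917,0.04],
    [0,0,0,0,0,-0.2,0.04],
    [0,0,0,0,0,-0.2,0.04]
  ]
}}

```text
clock: 23.65
eef_pos: [648.5, 32.4, 143.0]
tcp_rot: [3.142, 0.0, -3.141]
contact_force: [-0.3, -0.1, -2.7]
opening: 0.642
grasp_force: 42.8
```

To row units: -0.31 m / 0.6 = -0.5167, -0.278 m / 0.6 = -0.4633.

{"op": "move_arm", "data": {
  "motion": [
    [0,0,0,0.0167,-0.0267,0,0.04],
    [0,0,0,0.0533,-0.085,0,0.04],
    [0,0,0,0.0983,-0.1567,0,0.04],
    [0,0,0,0.1467,-0.2333,0,0.04],
    [0,0,0,0.195,-0.31,0,0.04],
    [0,0,0,0.2433,-0.3867,0,0.04],
    [0,0,0,0.2917,-0.4633,0,0.04],
    [0,0,0,0.325,-0.5167,0,0.04]
  ]
}}

```text
clock: 24.65
eef_pos: [450.7, -279.2, 141.6]
tcp_rot: [3.141, -0.002, 3.14]
contact_force: [0.3, 0.2, -2.8]
opening: 0.648
grasp_force: 42.8
```

To row units: 0.08 m / 0.6 = 0.1333, 0.055 m / 0.6 = 0.0917.

{"op": "move_arm", "data": {
  "motion": [
    [0,0,0,0.015,-0.024,0,0.04],
    [0,0,0,0.015,-0.024,0.0333,0.04],
    [0,0,0,0.015,-0.024,0.0917,0.04],
    [0,0,0,0.015,-0.024,0.1333,0.04],
    [0,0,0,0.015,-0.024,0.1333,0.04],
    [0,0,0,0.015,-0.024,0.1333,0.04]
  ]
}}

```text
clock: 25.4
eef_pos: [445.0, -292.0, 63.2]
tcp_rot: [-3.142, 0.0, -3.141]
contact_force: [1.0, 0.6, -1.9]
opening: 0.647
grasp_force: 42.9
```

```bash
python3 - <<'E'
from h import *
s=sensors.sense();print(s['eef_pos'],s['tcp_rot'])
snap('wrist','w4')
im,P,ok=cloud('w4');x,y,z=np.moveaxis(P,-1,0)
h=cv2.cvtColor(im,cv2.COLOR_RGB2HSV).astype(int);H,S=h[...,0],h[...,1]
m=ok&(z<12)&(abs(x-444)<60)&(abs(y+292)<60)&(H>35)&(H<100)&(S>40)
q=P[m];print(len(q),q.mean(0),q.min(0),q.max(0),cv2.minEnclosingCircle(q[:,:2].astype(np.float32)))
E
```

```text
[ 444.95966164 -291.95240383   63.22415385] [-3.14157897e+00  1.10829509e-04 -3.14111877e+00]
2634 [ 426.9029858  -290.23690984    5.14665987] [ 407.63249759 -329.17943279    3.12773348] [ 460.72015069 -253.62541913    7.07451989] ((445.184326171875, -291.3822021484375), 37.79939270019531)
```

View pics/w4.png

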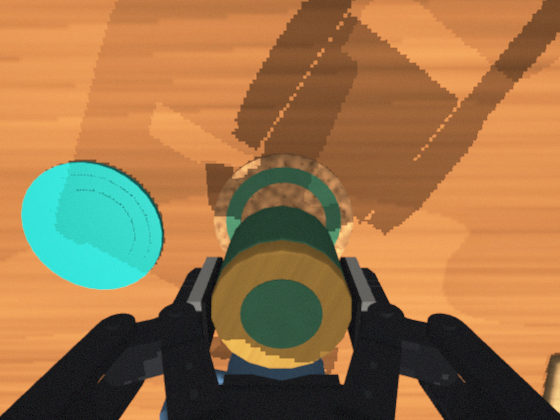

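The tin at (282,305) is held upright above the cork coaster at (285,215). The coaster centre measures (445,-291.5), so it is aligned. I'll lower it.

To row units: 0.045 m / 0.6 = 0.075, 0.044 m / 0.6 = 0.0733.

{"op": "move_arm", "data": {
  "motion": [
    [0,0,0,0,0,0.025,0.04],
    [0,0,0,0,0,0.0583,0.04],
    [0,0,0,0,0,0.07,0.04],
    [0,0,0,0,0,0.0733,0.04],
    [0,0,0,0,0,0.075,0.04],
    [0,0,0,0,0,0.075,0.04]
  ]
}}

```text
clock: 26.2
eef_pos: [444.3, -291.7, 18.6]
tcp_rot: [3.141, -0.001, -3.141]
contact_force: [-3.2, 2.9, 7.0]
opening: 0.648
grasp_force: 43.7
```

To row units: -0.11 m / 0.6 = -0.1833, -0.07 m / 0.6 = -0.1167.

{"op": "move_arm", "data": {
  "motion": [
    [0,0,0,0,0,-0.0008,0.04],
    [0,0,0,0,0,-0.0008,0.0854],
    [0,0,0,0,0,-0.0008,0.0854],
    [0,0,0,0,0,-0.0008,0.0854],
    [0,0,0,0,0,-0.0008,0.0854],
    [0,0,0,0,0,-0.05,0.0854],
    [0,0,0,0,0,-0.1167,0.0854],
    [0,0,0,0,0,-0.1833,0.0854]
  ]
}}

```text
clock: 27.2
eef_pos: [444.5, -291.9, 128.8]
tcp_rot: [3.141, -0.001, -3.141]
contact_force: [0.0, -1.2, 0.5]
opening: 0.997
grasp_force: 0.0
```

To row units: 0.29 m / 0.6 = 0.4833, 0.25 m / 0.6 = 0.4167.

{"op": "move_arm", "data": {
  "motion": [
    [0,0,0,0,0,-0.05,0.0854],
    [0,0,0,0,0,-0.1,0.0854],
    [0,0,0,0,0.0667,-0.1,0.0854],
    [0,0,0,0,0.15,-0.1,0.0854],
    [0,0,0,0,0.25,-0.1,0.0854],
    [0,0,0,0,0.3333,-0.1,0.0854],
    [0,0,0,0,0.4167,-0.1,0.0854],
    [0,0,0,0,0.4833,-0.1,0.0854]
  ]
}}

```text
clock: 28.2
eef_pos: [444.4, -0.2, 187.9]
tcp_rot: [3.141, 0.0, -3.141]
contact_force: [1.0, 0.4, -0.4]
opening: 1.002
grasp_force: 0.0
```

```bash
python3 - <<'E'
import m
from h import *
s=sensors.sense();print(s['eef_pos'],s['tcp_rot'])
snap('top','t5')
m.spec=dict(blue=(120,140,None,0,(370,460,330,450)),red=(120,140,None,0,(440,520,250,330)),yellow=(120,140,None,0,(330,430,250,330)),tin=(48,62,None,0,(390,500,-350,-230)),mug=(80,96,None,0,(450,640,-400,-200)))
m.blobs('t5',m.spec,0)
E
```

```text
[ 4.44369139e+02 -2.12973213e-01  1.87903384e+02] [ 3.1414682e+00  3.2426043e-04 -3.1408084e+00]
t5 blue 539 mean [428.  370.5 128.8] circ [427.4 371.5] 27.2 z95 [124.4 129.  132.2]
t5 red 527 mean [482.8 289.5 129. ] circ [483.3 290.7] 27.3 z95 [125.  129.1 132.6]
t5 yellow 534 mean [374.6 289.6 129.3] circ [374.3 290.5] 26.9 z95 [125.4 129.4 133. ]
t5 tin 495 mean [ 443.7 -291.2   54.3] circ [ 443.5 -291.3] 28.0 z95 [50.1 54.5 58.1]
t5 mug 238 mean [ 570.2 -295.9   86.7] circ [ 569.4 -296.7] 39.7 z95 [81.6 87.1 90.9]
```

Tin stands centred on the coaster and the mug is unmoved. Now I'll return the yellow jar.

To row units: 0.29 m / 0.6 = 0.4833, 0.28 m / 0.6 = 0.4667.

{"op": "move_arm", "data": {
  "motion": [
    [0,0,0,0.0167,0.0667,0,0.0854],
    [0,0,0,0.0367,0.15,0,0.0854],
    [0,0,0,0.0567,0.2333,0,0.0854],
    [0,0,0,0.0767,0.3167,0,0.0854],
    [0,0,0,0.0967,0.4,0,0.0854],
    [0,0,0,0.1117,0.4667,0,0.0854],
    [0,0,0,0.115,0.4833,0,0.0854],
    [0,0,0,0.115,0.4833,0,0.0854]
  ],
  "grip_force": 60
}}

```text
clock: 29.25
eef_pos: [375.4, 287.9, 187.6]
tcp_rot: [-3.141, -0.0, -3.14]
contact_force: [0.7, -0.1, 0.0]
opening: 0.999
grasp_force: 0.0
```

```bash
python3 - <<'E'
import m
from h import *
s=sensors.sense();print(s['eef_pos'],s['tcp_rot'])
snap('wrist','w6')
m.spec=dict(blue=(120,140,None,0,(370,460,330,450)),red=(120,140,None,0,(440,520,250,330)),yellow=(120,140,None,0,(330,430,250,330)))
m.blobs('w6',m.spec,0)
E
```

```text
[375.42425956 287.92162249 187.63234465] [-3.14106505e+00 -2.23724401e-04 -3.14005761e+00]
w6 blue 1986 mean [417.5 368.2 128.3] circ [428.3 370.6] 26.9 z95 [121.9 129.3 130.6]
w6 red 3453 mean [479.1 289.3 129.1] circ [483.1 289.2] 27.2 z95 [123.3 129.7 130.8]
w6 yellow 4893 mean [372.8 289.6 129.5] circ [375.  289.6] 26.9 z95 [127.5 129.8 130.9]
```

View pics/w6.png

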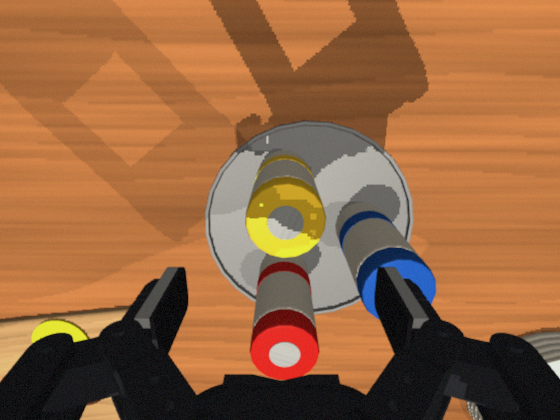

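The yellow jar at (285,217) is between the fingers, with red (285,345) and blue (400,280) clear of them.

To row units: 0.105 m / 0.6 = 0.175, 0.1 m / 0.6 = 0.1667.

{"op": "move_arm", "data": {
  "motion": [
    [0,0,0,0.0003,0.003,0.05,0.0854],
    [0,0,0,0.0003,0.003,0.1167,0.0854],
    [0,0,0,0.0003,0.003,0.1667,0.0854],
    [0,0,0,0.0003,0.003,0.175,0.0854],
    [0,0,0,0.0003,0.003,0.175,0.04],
    [0,0,0,0.0003,0.003,0.175,0.04],
    [0,0,0,0.0003,0.003,0.175,0.04],
    [0,0,0,0.0003,0.003,0.175,0.04]
  ]
}}

```text
clock: 30.3
eef_pos: [376.3, 290.2, 84.2]
tcp_rot: [3.141, 0.002, -3.141]
contact_force: [-0.7, -1.3, 7.2]
opening: 0.622
grasp_force: 62.4
```

To row units: -0.16 m / 0.6 = -0.2667, -0.155 m / 0.6 = -0.2583.

{"op": "move_arm", "data": {
  "motion": [
    [0,0,0,0,0,0,0.04],
    [0,0,0,0,0,-0.0333,0.04],
    [0,0,0,0,0,-0.0917,0.04],
    [0,0,0,0,0,-0.1583,0.04],
    [0,0,0,0,0,-0.2167,0.04],
    [0,0,0,0,0,-0.2583,0.04],
    [0,0,0,0,0,-0.2667,0.04],
    [0,0,0,0,0,-0.2667,0.04]
  ]
}}

```text
clock: 31.3
eef_pos: [375.0, 289.5, 242.4]
tcp_rot: [-3.141, -0.0, -3.141]
contact_force: [-0.1, 0.0, -5.2]
opening: 0.62
grasp_force: 64.9
```

To row units: -0.2645 m / 0.6 = -0.4408, -0.255 m / 0.6 = -0.425.

{"op": "move_arm", "data": {
  "motion": [
    [0,0,0,-0.02,-0.025,0,0.04],
    [0,0,0,-0.07,-0.09,0,0.04],
    [0,0,0,-0.1283,-0.165,0,0.04],
    [0,0,0,-0.1867,-0.24,0,0.04],
    [0,0,0,-0.245,-0.315,0,0.04],
    [0,0,0,-0.2967,-0.3833,0,0.04],
    [0,0,0,-0.33,-0.425,0,0.04],
    [0,0,0,-0.3408,-0.4408,0,0.04]
  ]
}}

```text
clock: 32.3
eef_pos: [580.0, 23.7, 240.8]
tcp_rot: [-3.141, -0.003, 3.14]
contact_force: [-1.1, -0.2, -4.7]
opening: 0.617
grasp_force: 65.1
```

To row units: 0.149 m / 0.6 = 0.2483, 0.148 m / 0.6 = 0.2467.

{"op": "move_arm", "data": {
  "motion": [
    [0,0,0,0,0,0.025,0.04],
    [0,0,0,0,0,0.0833,0.04],
    [0,0,0,0,0,0.1417,0.04],
    [0,0,0,0,0,0.1917,0.04],
    [0,0,0,0,0,0.23,0.04],
    [0,0,0,0,0,0.2433,0.04],
    [0,0,0,0,0,0.2467,0.04],
    [0,0,0,0,0,0.2483,0.04]
  ]
}}

```text
clock: 33.3
eef_pos: [580.3, 25.7, 94.4]
tcp_rot: [3.141, 0.001, -3.141]
contact_force: [-0.9, 0.0, -5.1]
opening: 0.614
grasp_force: 65.2
```

To row units: 0.002 m / 0.6 = 0.0033, 0.001 m / 0.6 = 0.0017.

{"op": "move_arm", "data": {
  "motion": [
    [0,0,0,0,0,0.0017,0.04],
    [0,0,0,0,0,0.0033,0.04],
    [0,0,0,0,0,0.0033,0.04]
  ]
}}

```text
clock: 33.67
eef_pos: [580.8, 25.4, 93.3]
tcp_rot: [3.141, 0.002, 3.142]
contact_force: [-2.4, 1.5, 5.9]
opening: 0.619
grasp_force: 66.4
```

To row units: -0.1 m / 0.6 = -0.1667, -0.06 m / 0.6 = -0.1.

{"op": "move_arm", "data": {
  "motion": [
    [0,0,0,0,0,-0.0008,0.04],
    [0,0,0,0,0,-0.0008,0.0854],
    [0,0,0,0,0,-0.0008,0.0854],
    [0,0,0,0,0,-0.0008,0.0854],
    [0,0,0,0,0,-0.0008,0.0854],
    [0,0,0,0,0,-0.0417,0.0854],
    [0,0,0,0,0,-0.1,0.0854],
    [0,0,0,0,0,-0.1667,0.0854]
  ]
}}

```text
clock: 34.67
eef_pos: [579.5, 25.3, 192.3]
tcp_rot: [-3.142, -0.001, -3.141]
contact_force: [0.9, 0.7, 0.1]
opening: 1.001
grasp_force: 0.0
```

To row units: 0.264 m / 0.6 = 0.44, 0.225 m / 0.6 = 0.375.

{"op": "move_arm", "data": {
  "motion": [
    [0,0,0,0.02,0.05,0,0.0854],
    [0,0,0,0.05,0.1333,0,0.0854],
    [0,0,0,0.08,0.2167,0,0.0854],
    [0,0,0,0.11,0.3,0,0.0854],
    [0,0,0,0.1383,0.375,0,0.0854],
    [0,0,0,0.16,0.44,0,0.0854],
    [0,0,0,0.16,0.44,0,0.0854],
    [0,0,0,0.16,0.44,0,0.0854]
  ]
}}

```text
clock: 35.67
eef_pos: [483.8, 289.0, 191.6]
tcp_rot: [-3.141, -0.0, -3.141]
contact_force: [0.6, -0.0, 0.1]
opening: 1.001
grasp_force: 0.0
```

```bash
python3 - <<'E'
import m
from h import *
s=sensors.sense();print(s['eef_pos'],s['tcp_rot'])
snap('wrist','w7')
m.spec=dict(blue=(120,140,None,0,(370,460,330,450)),red=(120,140,None,0,(440,530,240,340)))
m.blobs('w7',m.spec,0)
snap('top','t7');m.spec=dict(yellow=(130,148,None,0,(520,618,-30,75)));m.blobs('t7',m.spec,0)
E
```

```text
[483.83822548 288.98959632 191.64568736] [-3.14108524e+00 -1.54664558e-04 -3.14068959e+00]
w7 blue 6084 mean [427.7 369.2 129.5] circ [428.7 370.5] 27.0 z95 [127.3 129.8 131. ]
w7 red 4732 mean [481.4 289.4 129.6] circ [483.7 289.4] 27.1 z95 [127.5 129.8 131. ]
t7 yellow 505 mean [577.9  26.2 138. ] circ [578.3  26. ] 26.8 z95 [134.5 138.1 141.3]
```

The yellow jar is on its pad, offset by about 1 mm. Red jar next.

To row units: 0.109 m / 0.6 = 0.1817, 0.103 m / 0.6 = 0.1717.

{"op": "move_arm", "data": {
  "motion": [
    [0,0,0,0,0.0008,0.05,0.0854],
    [0,0,0,0,0.0008,0.1167,0.0854],
    [0,0,0,0,0.0008,0.1717,0.0854],
    [0,0,0,0,0.0008,0.1817,0.0854],
    [0,0,0,0,0.0008,0.1817,0.04],
    [0,0,0,0,0.0008,0.1817,0.04],
    [0,0,0,0,0.0008,0.1817,0.04],
    [0,0,0,0,0.0008,0.1817,0.04]
  ]
}}

```text
clock: 36.78
eef_pos: [485.0, 290.3, 84.4]
tcp_rot: [3.14, 0.002, -3.141]
contact_force: [-1.1, -1.1, 7.4]
opening: 0.621
grasp_force: 63.2
```

To row units: -0.16 m / 0.6 = -0.2667, -0.155 m / 0.6 = -0.2583.

{"op": "move_arm", "data": {
  "motion": [
    [0,0,0,0,0,0,0.04],
    [0,0,0,0,0,-0.0333,0.04],
    [0,0,0,0,0,-0.0917,0.04],
    [0,0,0,0,0,-0.1583,0.04],
    [0,0,0,0,0,-0.2167,0.04],
    [0,0,0,0,0,-0.2583,0.04],
    [0,0,0,0,0,-0.2667,0.04],
    [0,0,0,0,0,-0.2667,0.04]
  ]
}}

```text
clock: 37.78
eef_pos: [483.6, 289.7, 242.4]
tcp_rot: [-3.141, -0.0, -3.141]
contact_force: [0.6, 0.8, -2.9]
opening: 0.622
grasp_force: 64.0
```

To row units: -0.3255 m / 0.6 = -0.5425, -0.31 m / 0.6 = -0.5167.

{"op": "move_arm", "data": {
  "motion": [
    [0,0,0,-0.0167,-0.0317,0,0.04],
    [0,0,0,-0.055,-0.105,0,0.04],
    [0,0,0,-0.1,-0.19,0,0.04],
    [0,0,0,-0.145,-0.2767,0,0.04],
    [0,0,0,-0.19,-0.3633,0,0.04],
    [0,0,0,-0.235,-0.45,0,0.04],
    [0,0,0,-0.2717,-0.5167,0,0.04],
    [0,0,0,-0.2867,-0.5425,0,0.04]
  ]
}}

```text
clock: 38.78
eef_pos: [656.0, -38.1, 240.6]
tcp_rot: [-3.141, -0.003, 3.14]
contact_force: [-1.1, 0.8, -3.9]
opening: 0.62
grasp_force: 64.2
```

To row units: 0.15 m / 0.6 = 0.25, 0.149 m / 0.6 = 0.2483.

{"op": "move_arm", "data": {
  "motion": [
    [0,0,0,0,0,0.025,0.04],
    [0,0,0,0,0,0.0833,0.04],
    [0,0,0,0,0,0.1417,0.04],
    [0,0,0,0,0,0.1917,0.04],
    [0,0,0,0,0,0.23,0.04],
    [0,0,0,0,0,0.2433,0.04],
    [0,0,0,0,0,0.2483,0.04],
    [0,0,0,0,0,0.25,0.04]
  ]
}}

```text
clock: 39.78
eef_pos: [656.4, -35.2, 93.5]
tcp_rot: [3.142, 0.001, -3.141]
contact_force: [-0.5, 3.2, 5.3]
opening: 0.618
grasp_force: 64.5
```

To row units: -0.1 m / 0.6 = -0.1667, -0.06 m / 0.6 = -0.1.

{"op": "move_arm", "data": {
  "motion": [
    [0,0,0,0,0,-0.0008,0.04],
    [0,0,0,0,0,-0.0008,0.0854],
    [0,0,0,0,0,-0.0008,0.0854],
    [0,0,0,0,0,-0.0008,0.0854],
    [0,0,0,0,0,-0.0008,0.0854],
    [0,0,0,0,0,-0.0417,0.0854],
    [0,0,0,0,0,-0.1,0.0854],
    [0,0,0,0,0,-0.1667,0.0854]
  ]
}}

```text
clock: 40.78
eef_pos: [655.6, -35.6, 193.3]
tcp_rot: [3.142, -0.001, -3.141]
contact_force: [0.4, 0.7, 0.1]
opening: 1.001
grasp_force: 0.0
```

To row units: 0.365 m / 0.6 = 0.6083, 0.32 m / 0.6 = 0.5333.

{"op": "move_arm", "data": {
  "motion": [
    [0,0,0,0.025,0.05,0,0.0854],
    [0,0,0,0.0667,0.125,0,0.0854],
    [0,0,0,0.1117,0.2,0,0.0854],
    [0,0,0,0.1583,0.2833,0,0.0854],
    [0,0,0,0.205,0.3667,0,0.0854],
    [0,0,0,0.25,0.45,0,0.0854],
    [0,0,0,0.2967,0.5333,0,0.0854],
    [0,0,0,0.3417,0.6083,0,0.0854]
  ]
}}

```text
clock: 41.78
eef_pos: [449.9, 331.0, 193.0]
tcp_rot: [3.141, 0.001, -3.141]
contact_force: [0.7, 0.3, -0.3]
opening: 1.002
grasp_force: 0.0
```

{"op": "move_arm", "data": {
  "motion": [
    [0,0,0,0.03,0.0583,0,0.0854],
    [0,0,0,0.0358,0.0692,0,0.0854],
    [0,0,0,0.0358,0.0692,0,0.0854],
    [0,0,0,0.0358,0.0692,0,0.0854]
  ]
}}

```text
clock: 42.28
eef_pos: [429.9, 369.8, 192.7]
tcp_rot: [-3.141, 0.0, 3.141]
contact_force: [-0.1, 0.8, -0.3]
opening: 1.002
grasp_force: 0.0
```

```bash
python3 - <<'E'
import m
from h import *
s=sensors.sense();print(s['eef_pos'],s['tcp_rot'])
snap('wrist','w8')
m.spec=dict(blue=(120,140,None,0,(370,490,310,450)))
m.blobs('w8',m.spec,0)
snap('top','t8');m.spec=dict(yellow=(130,148,None,0,(520,618,-30,75)),red=(130,148,None,0,(600,720,-90,10)));m.blobs('t8',m.spec,0)
E
```

```text
[429.94436791 369.77952397 192.74231011] [-3.14118597e+00  1.53532759e-05  3.14084243e+00]
w8 blue 4695 mean [426.5 370.9 129.5] circ [428.6 370.8] 27.1 z95 [127.4 129.8 131. ]
t8 yellow 509 mean [578.   26.2 138.1] circ [578.4  26.2] 26.7 z95 [134.7 138.1 141.9]
t8 red 508 mean [653.5 -34.8 138. ] circ [653.7 -35. ] 26.9 z95 [134.6 138.1 141.2]
```

To row units: 0.11 m / 0.6 = 0.1833, 0.104 m / 0.6 = 0.1733.

{"op": "move_arm", "data": {
  "motion": [
    [0,0,0,0.0017,0.0017,0.05,0.0854],
    [0,0,0,0.0017,0.0017,0.1167,0.0854],
    [0,0,0,0.0017,0.0017,0.1733,0.0854],
    [0,0,0,0.0017,0.0017,0.1833,0.0854],
    [0,0,0,0.0017,0.0017,0.1833,0.04],
    [0,0,0,0.0017,0.0017,0.1833,0.04],
    [0,0,0,0.0017,0.0017,0.1833,0.04],
    [0,0,0,0.0017,0.0017,0.1833,0.04]
  ]
}}

```text
clock: 43.38
eef_pos: [429.5, 372.4, 84.5]
tcp_rot: [3.14, 0.002, -3.141]
contact_force: [-0.2, -2.0, 6.7]
opening: 0.62
grasp_force: 63.4
```

To row units: -0.16 m / 0.6 = -0.2667, -0.155 m / 0.6 = -0.2583.

{"op": "move_arm", "data": {
  "motion": [
    [0,0,0,0,0,0,0.04],
    [0,0,0,0,0,-0.0333,0.04],
    [0,0,0,0,0,-0.0917,0.04],
    [0,0,0,0,0,-0.1583,0.04],
    [0,0,0,0,0,-0.2167,0.04],
    [0,0,0,0,0,-0.2583,0.04],
    [0,0,0,0,0,-0.2667,0.04],
    [0,0,0,0,0,-0.2667,0.04]
  ]
}}

```text
clock: 44.38
eef_pos: [428.1, 371.6, 242.4]
tcp_rot: [-3.141, -0.0, -3.141]
contact_force: [0.1, -0.7, -3.2]
opening: 0.622
grasp_force: 63.8
```

To row units: -0.2688 m / 0.6 = -0.448, -0.258 m / 0.6 = -0.43.

{"op": "move_arm", "data": {
  "motion": [
    [0,0,0,-0.02,-0.025,0,0.04],
    [0,0,0,-0.07,-0.09,0,0.04],
    [0,0,0,-0.1283,-0.1633,0,0.04],
    [0,0,0,-0.1867,-0.2383,0,0.04],
    [0,0,0,-0.245,-0.3133,0,0.04],
    [0,0,0,-0.3,-0.3833,0,0.04],
    [0,0,0,-0.3383,-0.43,0,0.04],
    [0,0,0,-0.3525,-0.448,0,0.04]
  ]
}}

```text
clock: 45.38
eef_pos: [640.5, 100.1, 241.2]
tcp_rot: [-3.141, -0.002, 3.139]
contact_force: [-0.1, 0.8, -2.9]
opening: 0.619
grasp_force: 64.0
```

To row units: 0.15 m / 0.6 = 0.25, 0.149 m / 0.6 = 0.2483.

{"op": "move_arm", "data": {
  "motion": [
    [0,0,0,0,0,0.025,0.04],
    [0,0,0,0,0,0.0833,0.04],
    [0,0,0,0,0,0.1417,0.04],
    [0,0,0,0,0,0.1917,0.04],
    [0,0,0,0,0,0.23,0.04],
    [0,0,0,0,0,0.2433,0.04],
    [0,0,0,0,0,0.2483,0.04],
    [0,0,0,0,0,0.25,0.04]
  ]
}}

```text
clock: 46.38
eef_pos: [640.3, 103.5, 93.6]
tcp_rot: [3.141, 0.001, -3.141]
contact_force: [-1.8, -0.5, 5.5]
opening: 0.62
grasp_force: 64.6
```

Contact with the pad. I'll release, rise, retract toward the robot, and check.

To row units: -0.11 m / 0.6 = -0.1833, -0.06 m / 0.6 = -0.1.

{"op": "move_arm", "data": {
  "motion": [
    [0,0,0,0,0,-0.0008,0.04],
    [0,0,0,0,0,-0.0008,0.0854],
    [0,0,0,0,0,-0.0008,0.0854],
    [0,0,0,0,0,-0.0008,0.0854],
    [0,0,0,0,0,-0.0008,0.0854],
    [0,0,0,0,0,-0.0417,0.0854],
    [0,0,0,0,0,-0.1,0.0854],
    [0,0,0,0,0,-0.1833,0.0854]
  ]
}}

```text
clock: 47.38
eef_pos: [639.0, 102.9, 202.6]
tcp_rot: [-3.141, -0.003, -3.141]
contact_force: [1.0, -0.4, -0.6]
opening: 0.999
grasp_force: 0.0
```

To row units: 0.2 m / 0.6 = 0.3333, 0.18 m / 0.6 = 0.3.

{"op": "move_arm", "data": {
  "motion": [
    [0,0,0,0.05,0.05,-0.0333,0.0854],
    [0,0,0,0.1167,0.1167,-0.0333,0.0854],
    [0,0,0,0.1833,0.1833,-0.0333,0.0854],
    [0,0,0,0.25,0.25,-0.0333,0.0854],
    [0,0,0,0.3,0.3,-0.0333,0.0854],
    [0,0,0,0.3333,0.3333,-0.0333,0.0854],
    [0,0,0,0.3333,0.3333,-0.0333,0.0854],
    [0,0,0,0.3333,0.3333,-0.0333,0.0854]
  ]
}}

```text
clock: 48.38
eef_pos: [440.3, 302.7, 222.9]
tcp_rot: [-3.141, 0.0, -3.141]
contact_force: [0.1, -0.5, -0.2]
opening: 1.001
grasp_force: 0.0
```

```bash
python3 - <<'E'
import m
from h import *
s=sensors.sense();print(s['eef_pos'],s['contact_force'],abs(s['qvel']).max())
snap('top','t9');m.spec=dict(red=(130,148,None,0,(600,720,-90,10)),yellow=(130,148,None,0,(500,618,-30,75)),blue=(130,148,None,0,(580,720,55,150)),tin=(48,62,None,0,(390,500,-350,-230)),mug=(80,96,None,0,(450,640,-400,-200)));m.blobs('t9',m.spec,0)
E
```

```text
[440.31678442 302.72832038 222.86553041] [ 0.05395302 -0.47313385 -0.23202674] 0.01611123018343264
t9 red 512 mean [653.4 -34.9 138. ] circ [654.  -34.5] 27.2 z95 [134.1 138.1 141.9]
t9 yellow 510 mean [577.9  26.2 138. ] circ [578.5  26.5] 26.9 z95 [134.5 138.  141.2]
t9 blue 513 mean [638.1 102.7 137.8] circ [638.7 102.7] 26.9 z95 [133.8 138.  141.4]
t9 tin 495 mean [ 443.8 -291.2   54.2] circ [ 443.6 -291.4] 27.9 z95 [50.5 54.2 57.8]
t9 mug 234 mean [ 571.1 -296.    87.1] circ [ 570.5 -296.6] 39.1 z95 [82.1 87.2 90.9]
```

View pics/t9.png

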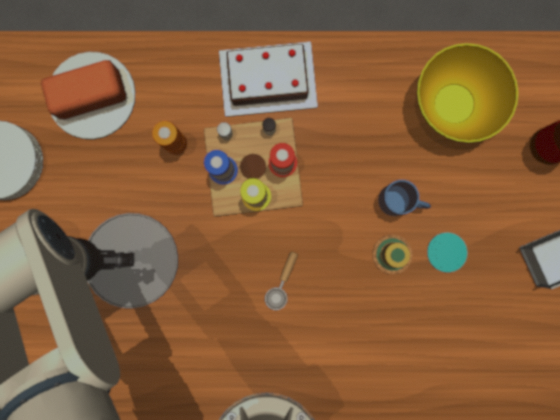

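The final top view shows blue (217,163), red (283,156) and yellow (254,192) back on their own pads. The tin is on the cork coaster at (396,254), the mug is unmoved at (401,197), and the arm is clear over the empty tray. I'm handing the job in.

```bash
python3 -c "
from rig import order; print(order.sign_off())"
```

```text
the job is handed in; nothing more can be done
None
```

I handed the job in at about 48 s on the robot's clock: by the last camera check the tin stands on the cork coaster and each jar is back on its own colour pad, all within about 3 mm of centre, with the mug unmoved; the sign-off returned no verdict.

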